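# Push the vial block home against its rail and end stop

## Task

Push the metal block of vials along the bench until it sits in the corner between the long steel rail and the short end stop: its long side flush against the rail and its short end flush against the stop, on whichever side the stop is. Only push the block by its sides with the fingers, at an easy pace: do not pinch it, lift it or strike it, and do not touch the vials. Leave the jar, the beaker and the brush alone, and finish clear of everything.

Things in the scene. Friction and masses are not known exactly. Their poses are not given: they have to be found in the camera images.
- block: Loose aluminium block with eight capped vials in its top, about 0.65 kg (varies), 100 mm along its x, 150 mm along its y, 40 mm high without the vials. Starts on the bench between the robot and the rail, turned up to about 0.3 rad out of line with the rail. Origin: centre of its underside; z up.
- vials: The eight vials, in two rows of four, fixed firmly in the block and moving with it; glass necks and black caps 21 mm across, standing from 40 to 56 mm above the block's underside, all at least 13 mm in from the block's sides. Origin and axes are those of the block. Not to be touched.
- rail: Long low steel rail fixed to the bench, 440 mm along its y, 16 mm thick along its x, 25 mm high; roughly across the robot's view, turned up to 0.25 rad either way. Origin: centre of its underside; its x points away from the robot, so its working face is at x = -8 mm in its frame. Its place varies.
- stop: Short low steel end stop fixed to the bench in front of the rail near one of the rail's ends (left or right varies), square to the rail and turned with it: 20 mm along its y, 90 mm along its x, 25 mm high. Origin: centre of its underside, 58 mm in front of the rail's middle line and 195 mm to one side of the rail's middle. The stop's face that looks to the rail's middle is the one to push against, 10 mm from its origin.
- jar: Bystander: small loose amber glass jar with white lid, 48 mm across, 50 mm high, standing in front of the other end of the rail, 195 mm from the rail's middle. Origin: centre of its underside.
- beaker: Bystander: loose white plastic beaker with handle, 76 mm across, 95 mm high, off to the left. Origin: centre of its underside.
- brush: Bystander: loose brush lying on the bench off to the right. Origin: centre of its underside.
Not all that is in view belongs to the job. Several things look just like the stop: the one meant starts farthest from the robot's base.

How it is judged:
By the outcome, as a careful person would: the job done as asked, in the order asked, and still so for the second after the job is handed in, with the robot touching nothing.
It also fails if it takes over 48 s, if anything falls off the work surface, if the arm or the gripper's body presses on something with over 40 N, if the wrist force passes 120 N, or if a joint passes its speed limit or range.

## Robot

A 6-joint arm with a two-finger parallel gripper is mounted at the origin on the work surface. World frame = base frame: x ahead of the robot, y to its left, z up, the work surface at z = 0. Lengths are in m, angles in rad, forces in N, time in s.
With the tool pointing down it reaches from about 0.2 to 0.875 m from the base axis. Payload 3.4 kg.
Tool frame: the origin (TCP) lies at the very end of the fingers, on their centre line; the grasp point (between the pads) lies 19 mm behind it; z points along the fingers, y is the line along which they close (so a half turn about z gives the same grasp; the last joint's range is limited). The gripper opens to 94 mm and grips with 3 to 60 N. Pads are 16 mm wide; open, the fingers measure 119 mm over their backs; the gripper's body (75 mm by 177 mm) begins 78 mm behind the grasp point.
Start: joints at [1.185, 0.276, 1.505, -0, 1.361, -0.121], TCP at [0.151, 0.555, 0.205] pointing down, gripper open.
Joint ranges: [-2.89, 2.89], [-0.75, 2.08], [0.22, 2.7], [-1.18, 4.32], [0.11, 2.71], [-2.7, 2.7]. Speed limits (rad/s): [2.57, 2.57, 3.14, 3.14, 3.14, 3.14].

## Interface

Orientations are given as a rotation vector (axis times angle).
In Python, from cell import ctrl gives the robot as it stands. The module is installed in compiled form; this text tells all that it offers.
- The arm moves only by the shell command python3 -m handwheel 'ROWS' [FORCE]. ROWS is JSON, a list of rows, each an object of numbers: "x", "y", "z": the shift along the tool's x, y, z in mm; "ax", "ay", "az": the turn, a rotation vector about the tool's x, y, z in degrees; "grip": the closure, from 0 (fully open) to 1 (shut). A call has 1 to 20 rows; each row shifts and turns the commanded pose from where the row before left it, along the tool's axes as they then stand; what a row does not reach is not made up. A row lasts 1/12 s, in which the tool goes at most 41.7 mm and 7.16 degrees, less where a joint would pass 70% of its speed; a pose out of reach is approached as far as the arm can. A call is refused whole if a number of a shift passes 41.7 or a number of a turn 7.16, either way. A call with a gripper value outside its range is refused whole. The fingers move at their own pace and stop on an object; FORCE is the grip in N (left out, the last holds). Time passes only in rows, so rows that do not move let the fingers close. It gives the time, the measured TCP pose, the force, the opening and the grip force at its end, in the units of the state.
- ctrl.state(): the state, without advancing time (a new reading comes with each control period).
- ctrl.snapshot(name): name is "side" or "top"; returns a dict with "img" (480x640x3 uint8, red, green, blue), "mtx" (3x3 intrinsics, pixels), "camera_from_world" (4x4, takes a point from world to camera coordinates). Camera axes: x right, y up, looking along -z (the intrinsics and any distortion apply to the point x, -y, -z); pixel columns grow to the right and rows downward; lengths in m; the calibration is good to about 2 mm. A picture is of the moment at which its call begins. There is no depth.
- ctrl.hand_in(): hands the job in; it is judged then, once.
Trained networks look in the newest picture that a camera, given by its name, has taken for a name from the list of things; names that differ only in an ending like _2 or _b are one class to them, and where a whole thing is asked for, a point or a joint stands for the part that bears it (a point fixed in the world has none). Each returns a list of dicts, best first, with "score" (0 to 1); they miss things now and then, are a little off and sometimes report something else, mostly with a low value. They report only what shows in the picture. A call takes as long as a camera call. They do not tell look-alikes from the thing itself.
- ctrl.look_for(camera, label): "centre" ([x, y, z] in m, in world coordinates, good to about 4 mm: the middle of the surface that is visible of it).
- ctrl.masks_of(camera, label): "mask" (480x640 bool, what is visible of it).
The state is a dict: "clock": time; "joint_pos": joint angles; "joint_velocities": joint speeds; "joint_torque": joint torques, N m; "tcp_pos": TCP position; "eef_rot": TCP orientation; "wrist_force": force on the tool from outside, world axes, zero at the start; "torque": the same for the moment, N m; "opening": finger opening in m; "grip_force": force on a finger pad.
Only numpy, scipy, OpenCV 4.12 (cv2) and the standard library are available. Lean on these libraries where they do the work, as an engineer would, in place of code of your own. Each camera call takes 0.05 s, during which the arm holds its last target. There are 200 camera calls.

## Working session

There is one attempt and no reset: what is moved stays moved. The work goes in short steps, Python scripts to look and compute and a shell command to move; the robot and the scene stay as the last step left them, time stands still between calls to the robot, and variables do not carry over. Pictures are saved under pics/ and viewed, at most 10 in all, crops included, and the job is handed in when it is done.

```bash
mkdir -p pics
python3 - <<'E'
from cell import ctrl
import cv2,pickle
S={}
for c in("top","side"):
    s=ctrl.snapshot(c);cv2.imwrite(f"pics/{c}0.png",s["img"][:,:,::-1]);S[c]=s
    for l in("block","rail","stop","jar","beaker","brush"):
        print(c,l,[(d["centre"].round(3) if hasattr(d["centre"],"round") else [round(v,3) for v in d["centre"]],round(d["score"],2)) for d in ctrl.look_for(c,l)][:5])
print(S["top"]["mtx"],S["top"]["camera_from_world"])
st=ctrl.state();print(st["clock"],st["tcp_pos"],st["eef_rot"])
E
```

```text
top block [([0.542, -0.006, 0.04], 0.88)]
top rail [([0.692, -0.015, 0.022], 0.55)]
top stop [([0.396, 0.069, 0.023], 0.89), ([0.342, 0.183, 0.025], 0.71), ([0.484, 0.179, 0.026], 0.59), ([0.608, 0.169, 0.022], 0.58)]
top jar [([0.652, -0.212, 0.043], 0.81)]
top beaker [([0.43, 0.438, 0.052], 0.92), ([0.541, -0.008, 0.036], 0.53)]
top brush [([0.654, -0.212, 0.049], 0.23)]
side block [([0.53, -0.028, 0.038], 0.93)]
side rail [([0.695, -0.041, 0.021], 0.72)]
side stop [([0.486, 0.173, 0.025], 0.92), ([0.342, 0.179, 0.025], 0.84), ([0.389, 0.065, 0.026], 0.63), ([0.613, 0.163, 0.024], 0.54)]
side jar [([0.648, -0.222, 0.039], 0.6)]
side beaker [([0.429, 0.397, 0.06], 0.85)]
side brush [([0.493, -0.425, 0.016], 0.58)]
[[436.75039928   0.         320.10795558]
 [  0.         436.75039928 235.09819142]
 [  0.           0.           1.        ]] [[ 0.0040595  -0.99990849 -0.01290464  0.01427849]
 [ 0.9835441   0.00166149  0.18066058 -0.52801491]
 [-0.18062261 -0.01342568  0.98346084 -0.81468576]
 [ 0.          0.          0.          1.        ]]
0.7 [0.15052174 0.55499196 0.20551723] [4.14781242e-01 3.11406915e+00 2.03810883e-04]
```

View pics/top0.png

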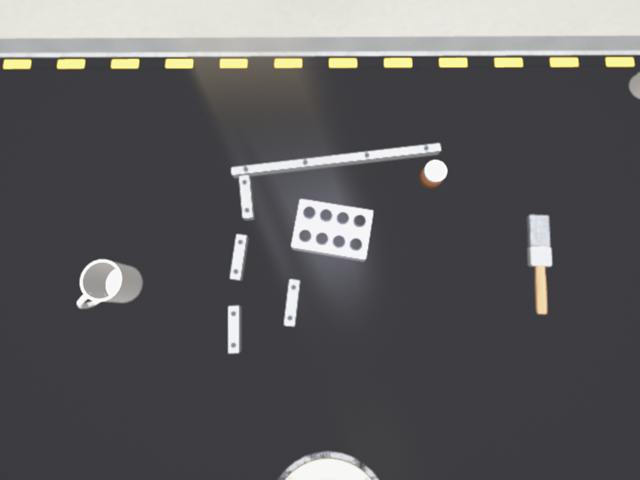

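View pics/side0.png

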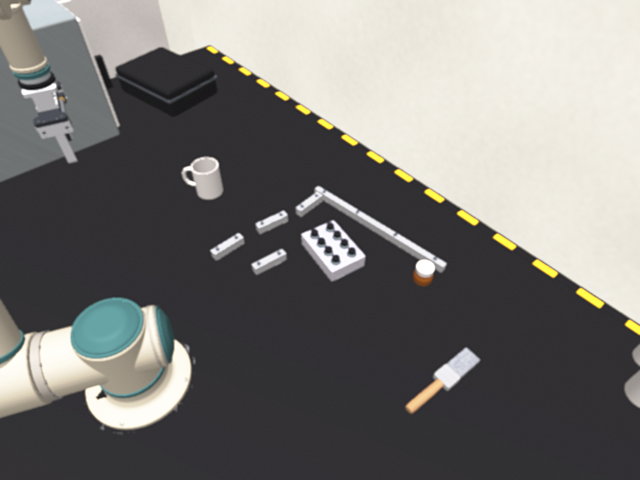

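The stop meant is the left one, at pixel (246,197). The rail runs from (235,170) to (440,148), the block is at (332,230) and the jar at (433,172). Next I fit the box outlines to get exact poses.

```bash
cat > h.py <<'E'
from cell import ctrl
import numpy as np,cv2
from scipy.optimize import minimize
def proj(s,P):
    C=s["camera_from_world"];c=P@C[:3,:3].T+C[:3,3];c=c*[1,-1,-1]
    u=c@s["mtx"].T;return u[:,:2]/u[:,2:]
def box(p,d):
    x,y,a=p;c,s_=np.cos(a),np.sin(a)
    return np.array([[x+c*i*d[0]/2-s_*j*d[1]/2,y+s_*i*d[0]/2+c*j*d[1]/2,k*d[2]] for i in(-1,1) for j in(-1,1) for k in(0,1)])
def hullmask(s,p,d):
    h=cv2.convexHull(proj(s,box(p,d)).astype(np.float32))
    m=np.zeros((480,640),np.uint8);cv2.fillConvexPoly(m,np.round(h*16).astype(np.int32),255,cv2.LINE_AA,4);return m/255.
def fit(views,p0,d):
    def cost(p):
        r=0
        for s,m in views:
            q=hullmask(s,p,d);r+=1-np.minimum(q,m).sum()/np.maximum(q,m).sum()
        return r
    sim=np.array([p0]+[np.array(p0)+e for e in np.diag([.01,.01,.1])])
    b=minimize(cost,p0,method="Nelder-Mead",options=dict(initial_simplex=sim,xatol=1e-5,fatol=1e-5))
    return b.x,b.fun
def mask(cam,label,near,thr=None):
    best=None
    s=ctrl.snapshot(cam);u=proj(s,np.array([near]))[0]
    for e in ctrl.masks_of(cam,label):
        m=e["mask"];yx=np.argwhere(m)
        if not len(yx):continue
        dd=np.linalg.norm(yx.mean(0)[::-1]-u)
        if best is None or dd<best[0]:best=(dd,m)
    return s,best[1].astype(float)
D=dict(block=(.1,.15,.04),rail=(.016,.44,.025),stop=(.09,.02,.025))
E
python3 - <<'E'
from h import *
for l,p in dict(block=(.54,-.01,-.1),rail=(.69,-.02,-.1),stop=(.61,.167,-.1)).items():
    V=[mask(c,l,[p[0],p[1],.025]) for c in("top","side")]
    for n,v in(("both",V),("top",V[:1]),("side",V[1:])):
        x,f=fit(v,p,D[l]);print(l,n,x.round(4),round(f,3))
    for k,(s,m) in zip(("t","s"),V): # bright-pixel version
        g=cv2.cvtColor(s["img"],cv2.COLOR_RGB2GRAY)>110
        m2=(g&(cv2.dilate(m,np.ones((7,7)))>0))
        if l=="block":
            c,_=cv2.findContours(m2.astype(np.uint8),0,2);m3=np.zeros((480,640),np.uint8);cv2.drawContours(m3,c,-1,1,-1);m2=m3
        x,f=fit([(s,m2.astype(float))],p,D[l]);print(l,"bright",k,x.round(4),round(f,3))
print(ctrl.state()["clock"])
E
```

```text
block both [ 0.5437 -0.0085 -0.176 ] 0.127
block top [ 0.5433 -0.0086 -0.1759] 0.046
block side [ 0.5453 -0.0054 -0.1803] 0.076
block bright t [ 0.5445 -0.0076 -0.1699] 0.027
block bright s [ 0.5465 -0.0058 -0.1664] 0.068
rail both [ 0.6956 -0.0165  0.119 ] 0.273
rail top [ 0.6953 -0.0164  0.1187] 0.103
rail side [ 0.6968 -0.0158  0.1194] 0.164
rail bright t [ 0.6969 -0.0149  0.1214] 0.074
rail bright s [ 0.6978 -0.0126  0.1173] 0.098
stop both [0.6145 0.1708 0.1443] 0.268
stop top [0.6142 0.1703 0.1251] 0.152
stop side [0.6146 0.1716 0.1611] 0.106
stop bright t [0.6177 0.173  0.1191] 0.102
stop bright s [0.6225 0.1754 0.1019] 0.119
1.3
```

```bash
python3 -m handwheel '[{"az":-5.5},{"az":-5.5},{"az":-5.5},{"az":-5.5},{"x":-14.7,"y":-37.6},{"x":-14.7,"y":-37.6},{"x":-14.7,"y":-37.6},{"x":-14.7,"y":-37.6},{"x":-14.7,"y":-37.6},{"x":-14.7,"y":-37.6},{"x":-14.7,"y":-37.6},{"x":-14.7,"y":-37.6},{"x":-14.7,"y":-37.6},{"x":-14.7,"y":-37.6},{"x":-14.7,"y":-37.6},{"x":-14.7,"y":-37.6},{"x":-14.7,"y":-37.6},{"x":-14.7,"y":-37.6},{"x":-14.7,"y":-37.6},{"x":-14.7,"y":-37.6}]'
cat > w.py <<'E'
from cell import ctrl
import numpy as np
from scipy.spatial.transform import Rotation as R
s=ctrl.state();a=.12;X=np.array([np.cos(a),np.sin(a)]);Y=np.array([-X[1],X[0]])
d=np.array(s["tcp_pos"][:2])-[.6965,-.0155];M=R.from_rotvec(s["eef_rot"]).as_matrix()
print("t",round(s["clock"],2),"rail xy mm",(1e3*X@d).round(1),(1e3*Y@d).round(1),"z",round(1e3*s["tcp_pos"][2],1),"tooly yaw rel rail deg",np.degrees(np.arctan2(M[1,1],M[0,1])-a-np.pi/2).round(2),"F",np.round([X@s["wrist_force"][:2],Y@s["wrist_force"][:2],s["wrist_force"][2]],1),"open",s["opening"])
E
python3 w.py
```

```text
t 1.3 rail xy mm -473.8 631.7 z 205.5 tooly yaw rel rail deg -22.05 F [ 0.6 -0.  -0.4] open 0.09383130599224043invalid input at $[0]: expected keys x, y, z, ax, ay, az, grip
```

```bash
python3 -m handwheel '[{"x":0,"y":0,"z":0,"ax":0,"ay":0,"az":-5.5,"grip":0},{"x":0,"y":0,"z":0,"ax":0,"ay":0,"az":-5.5,"grip":0},{"x":0,"y":0,"z":0,"ax":0,"ay":0,"az":-5.5,"grip":0},{"x":0,"y":0,"z":0,"ax":0,"ay":0,"az":-5.5,"grip":0},{"x":-14.7,"y":-37.6,"z":0,"ax":0,"ay":0,"az":0,"grip":0},{"x":-14.7,"y":-37.6,"z":0,"ax":0,"ay":0,"az":0,"grip":0},{"x":-14.7,"y":-37.6,"z":0,"ax":0,"ay":0,"az":0,"grip":0},{"x":-14.7,"y":-37.6,"z":0,"ax":0,"ay":0,"az":0,"grip":0},{"x":-14.7,"y":-37.6,"z":0,"ax":0,"ay":0,"az":0,"grip":0},{"x":-14.7,"y":-37.6,"z":0,"ax":0,"ay":0,"az":0,"grip":0},{"x":-14.7,"y":-37.6,"z":0,"ax":0,"ay":0,"az":0,"grip":0},{"x":-14.7,"y":-37.6,"z":0,"ax":0,"ay":0,"az":0,"grip":0},{"x":-14.7,"y":-37.6,"z":0,"ax":0,"ay":0,"az":0,"grip":0},{"x":-14.7,"y":-37.6,"z":0,"ax":0,"ay":0,"az":0,"grip":0},{"x":-14.7,"y":-37.6,"z":0,"ax":0,"ay":0,"az":0,"grip":0},{"x":-14.7,"y":-37.6,"z":0,"ax":0,"ay":0,"az":0,"grip":0},{"x":-14.7,"y":-37.6,"z":0,"ax":0,"ay":0,"az":0,"grip":0},{"x":-14.7,"y":-37.6,"z":0,"ax":0,"ay":0,"az":0,"grip":0},{"x":-14.7,"y":-37.6,"z":0,"ax":0,"ay":0,"az":0,"grip":0},{"x":-14.7,"y":-37.6,"z":0,"ax":0,"ay":0,"az":0,"grip":0}]'; python3 w.py
```

```text
clock: 2.97
tcp_pos: [0.4561, -0.0165, 0.2057]
eef_rot: [-0.186, 3.135, 0.0]
wrist_force: [0.5, 0.6, -0.5]
opening: 0.0941
grip_force: 0.0
t 2.97 rail xy mm -238.8 27.8 z 205.7 tooly yaw rel rail deg -0.09 F [ 0.5  0.5 -0.5] open 0.09405192045640304
```

```bash
python3 -m handwheel '[{"x":0,"y":0,"z":35,"ax":0,"ay":0,"az":0,"grip":0},{"x":0,"y":0,"z":35,"ax":0,"ay":0,"az":0,"grip":0},{"x":0,"y":0,"z":35,"ax":0,"ay":0,"az":0,"grip":0},{"x":0,"y":0,"z":35,"ax":0,"ay":0,"az":0,"grip":0},{"x":0,"y":0,"z":30,"ax":0,"ay":0,"az":0,"grip":0},{"x":0,"y":0,"z":15,"ax":0,"ay":0,"az":0,"grip":0},{"x":0,"y":0,"z":8,"ax":0,"ay":0,"az":0,"grip":0},{"x":0,"y":0,"z":0,"ax":0,"ay":0,"az":0,"grip":0}]'; python3 w.py
python3 -m handwheel '[{"x":-3,"y":0,"z":0,"ax":0,"ay":0,"az":0,"grip":0},{"x":-4,"y":0,"z":0,"ax":0,"ay":0,"az":0,"grip":0},{"x":-4,"y":0,"z":0,"ax":0,"ay":0,"az":0,"grip":0},{"x":-4,"y":0,"z":0,"ax":0,"ay":0,"az":0,"grip":0},{"x":-4,"y":0,"z":0,"ax":0,"ay":0,"az":0,"grip":0},{"x":-4,"y":0,"z":0,"ax":0,"ay":0,"az":0,"grip":0},{"x":-4,"y":0,"z":0,"ax":0,"ay":0,"az":0,"grip":0},{"x":-4,"y":0,"z":0,"ax":0,"ay":0,"az":0,"grip":0},{"x":-4,"y":0,"z":0,"ax":0,"ay":0,"az":0,"grip":0},{"x":-4,"y":0,"z":0,"ax":0,"ay":0,"az":0,"grip":0},{"x":-4,"y":0,"z":0,"ax":0,"ay":0,"az":0,"grip":0},{"x":-4,"y":0,"z":0,"ax":0,"ay":0,"az":0,"grip":0},{"x":-4,"y":0,"z":0,"ax":0,"ay":0,"az":0,"grip":0},{"x":-4,"y":0,"z":0,"ax":0,"ay":0,"az":0,"grip":0},{"x":-4,"y":0,"z":0,"ax":0,"ay":0,"az":0,"grip":0},{"x":-4,"y":0,"z":0,"ax":0,"ay":0,"az":0,"grip":0}]'; python3 w.py
python3 - <<'E'
from h import *
V=mask("top","block",[.58,.0,.04])
cv2.imwrite("pics/top1.png",V[0]["img"][:,:,::-1])
p,f=fit([V],(.58,-.01,0),D["block"]);d=p[:2]-[.6965,-.0155];c,s=np.cos(.12),np.sin(.12)
print(1e3*(c*d[0]+s*d[1]),1e3*(-s*d[0]+c*d[1]),np.degrees(p[2]-.12),f)
E
```

```text
clock: 3.63
tcp_pos: [0.4545, -0.0142, 0.0111]
eef_rot: [0.187, -3.133, -0.001]
wrist_force: [0.4, -0.8, 0.2]
opening: 0.094
grip_force: 0.0
t 3.63 rail xy mm -240.1 30.3 z 11.1 tooly yaw rel rail deg -0.05 F [ 0.3 -0.9  0.2] open 0.09395247614172729
clock: 4.97
tcp_pos: [0.5165, -0.0064, 0.0123]
eef_rot: [0.188, -3.132, -0.002]
wrist_force: [-6.3, -0.8, 5.4]
opening: 0.0943
grip_force: 3.6
t 4.97 rail xy mm -177.6 30.6 z 12.3 tooly yaw rel rail deg 0.0 F [-6.3 -0.1  5.4] open 0.09428947516620528Traceback (most recent call last):
  File "<stdin>", line 2, in <module>
  File "h.py", line 30, in mask
    return s,best[1].astype(float)
             ~~~~^^^
TypeError: 'NoneType' object is not subscriptable
```

```bash
python3 -m handwheel '[{"x":-4,"y":0,"z":0,"ax":0,"ay":0,"az":0,"grip":0},{"x":-4,"y":0,"z":0,"ax":0,"ay":0,"az":0,"grip":0},{"x":-4,"y":0,"z":0,"ax":0,"ay":0,"az":0,"grip":0},{"x":-4,"y":0,"z":0,"ax":0,"ay":0,"az":0,"grip":0},{"x":-4,"y":0,"z":0,"ax":0,"ay":0,"az":0,"grip":0},{"x":-4,"y":0,"z":0,"ax":0,"ay":0,"az":0,"grip":0},{"x":-4,"y":0,"z":0,"ax":0,"ay":0,"az":0,"grip":0},{"x":-4,"y":0,"z":0,"ax":0,"ay":0,"az":0,"grip":0},{"x":-4,"y":0,"z":0,"ax":0,"ay":0,"az":0,"grip":0},{"x":-4,"y":0,"z":0,"ax":0,"ay":0,"az":0,"grip":0},{"x":-4,"y":0,"z":0,"ax":0,"ay":0,"az":0,"grip":0},{"x":-4,"y":0,"z":0,"ax":0,"ay":0,"az":0,"grip":0},{"x":-3,"y":0,"z":0,"ax":0,"ay":0,"az":0,"grip":0}]'; python3 w.py
python3 - <<'E'
from cell import ctrl;import cv2,numpy as np
a=ctrl.snapshot("top")["img"][100:320,180:460];b=ctrl.snapshot("side")["img"][150:320,220:470]
f=lambda i:cv2.resize(i,(400,300))
cv2.imwrite("pics/c1.png",np.hstack([f(a),f(b)])[:,:,::-1])
E
```

```text
clock: 6.15
tcp_pos: [0.5678, -0.0002, 0.0123]
eef_rot: [0.188, -3.134, -0.002]
wrist_force: [-4.8, -0.3, 2.9]
opening: 0.0941
grip_force: 2.8
t 6.15 rail xy mm -125.9 30.6 z 12.3 tooly yaw rel rail deg -0.02 F [-4.8  0.3  2.9] open 0.09406974034569063
```

View pics/c1.png

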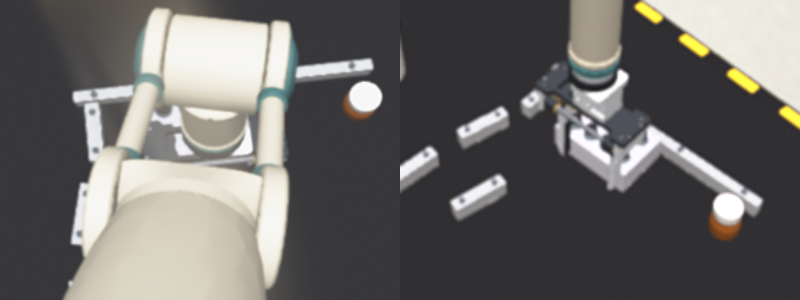

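The crop shows the block parallel to the rail, about 10 mm short of it, and the jar well clear. I'll close the gap slowly.

```bash
python3 -m handwheel '[{"x":-2,"y":0,"z":0,"ax":0,"ay":0,"az":0,"grip":0},{"x":-2,"y":0,"z":0,"ax":0,"ay":0,"az":0,"grip":0},{"x":-2,"y":0,"z":0,"ax":0,"ay":0,"az":0,"grip":0},{"x":-1,"y":0,"z":0,"ax":0,"ay":0,"az":0,"grip":0}]'; python3 w.py
python3 -m handwheel '[{"x":-1,"y":0,"z":0,"ax":0,"ay":0,"az":0,"grip":0},{"x":-1,"y":0,"z":0,"ax":0,"ay":0,"az":0,"grip":0}]'; python3 w.py
python3 -m handwheel '[{"x":-1,"y":0,"z":0,"ax":0,"ay":0,"az":0,"grip":0}]'; python3 w.py
```

```text
clock: 6.58
tcp_pos: [0.5749, 0.0004, 0.0123]
eef_rot: [0.187, -3.134, -0.001]
wrist_force: [-7.6, 0.2, 3.7]
opening: 0.0938
grip_force: 3.4
t 6.58 rail xy mm -118.8 30.3 z 12.3 tooly yaw rel rail deg -0.03 F [-7.5  1.1  3.7] open 0.09378440455490891
clock: 6.75
tcp_pos: [0.5748, 0.0004, 0.0123]
eef_rot: [0.188, -3.13, -0.001]
wrist_force: [-10.6, -1.9, 6.9]
opening: 0.0939
grip_force: 5.0
t 6.75 rail xy mm -118.9 30.3 z 12.3 tooly yaw rel rail deg -0.01 F [-10.8  -0.6   6.9] open 0.09392096459998808
clock: 6.83
tcp_pos: [0.5748, 0.0004, 0.0123]
eef_rot: [0.188, -3.128, -0.001]
wrist_force: [-11.4, -2.9, 8.3]
opening: 0.0941
grip_force: 5.9
t 6.83 rail xy mm -118.9 30.3 z 12.3 tooly yaw rel rail deg -0.01 F [-11.6  -1.6   8.3] open 0.09409857541683532
```

```bash
python3 -m handwheel '[{"x":-2,"y":0,"z":0,"ax":0,"ay":0,"az":0,"grip":0},{"x":-2,"y":0,"z":0,"ax":0,"ay":0,"az":0,"grip":0},{"x":-2,"y":0,"z":0,"ax":0,"ay":0,"az":0,"grip":0},{"x":0,"y":0,"z":0,"ax":0,"ay":0,"az":0,"grip":0}]'; python3 w.py
```

```text
clock: 7.17
tcp_pos: [0.5747, 0.0004, 0.0122]
eef_rot: [0.188, -3.116, 0.0]
wrist_force: [-21.4, -4.0, 16.0]
opening: 0.0939
grip_force: 10.5
t 7.17 rail xy mm -119.1 30.4 z 12.2 tooly yaw rel rail deg 0.05 F [-21.7  -1.4  16. ] open 0.09385279547881438
```

```bash
python3 -m handwheel '[{"x":6,"y":0,"z":0,"ax":0,"ay":0,"az":0,"grip":0},{"x":12,"y":0,"z":0,"ax":0,"ay":0,"az":0,"grip":0},{"x":20,"y":0,"z":0,"ax":0,"ay":0,"az":0,"grip":0},{"x":0,"y":0,"z":-20,"ax":0,"ay":0,"az":0,"grip":0.45},{"x":0,"y":0,"z":-40,"ax":0,"ay":0,"az":0,"grip":0.45},{"x":0,"y":0,"z":-40,"ax":0,"ay":0,"az":0,"grip":0.45},{"x":0,"y":-37,"z":0,"ax":0,"ay":0,"az":0,"grip":0.45},{"x":0,"y":-37,"z":0,"ax":0,"ay":0,"az":0,"grip":0.45},{"x":0,"y":-36,"z":0,"ax":0,"ay":0,"az":0,"grip":0.45}]'; python3 w.py
python3 - <<'E'
from h import *
print(np.round(ctrl.state()["joint_pos"],2))
for c in("top","side"):
    try:V=mask(c,"block",[.63,.0,.04])
    except Exception as e: print(c,e);continue
    cv2.imwrite(f"pics/{c}2.png",V[0]["img"][:,:,::-1])
    p,f=fit([V],(.63,.0,.12),D["block"]);d=p[:2]-[.6965,-.0155];k,s=np.cos(.12),np.sin(.12)
    print(c,1e3*(k*d[0]+s*d[1]),1e3*(-s*d[0]+k*d[1]),np.degrees(p[2]-.12),f)
E
```

```text
clock: 7.92
tcp_pos: [0.5634, -0.114, 0.1146]
eef_rot: [-0.189, 3.128, -0.004]
wrist_force: [0.9, 0.6, -0.9]
opening: 0.0577
grip_force: 0.0
t 7.92 rail xy mm -143.9 -81.8 z 114.6 tooly yaw rel rail deg 0.05 F [ 1.   0.5 -0.9] open 0.057655563242782044
[-0.32  0.34  1.65  0.    1.14 -2.01]
top -60.252149967017324 38.63386251095375 0.1138307345389823 0.16054622424118836
side -58.432849761052346 40.582675886387655 -4.70288125064793 0.28728228985441484
```

View pics/side2.png

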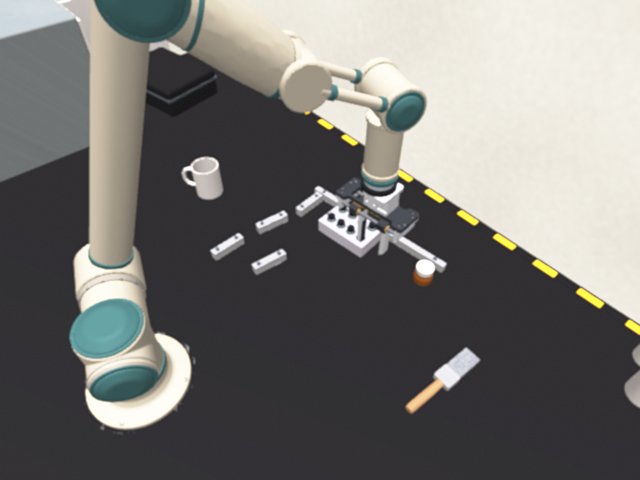

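```bash
python3 -m handwheel '[{"x":-28,"y":0,"z":0,"ax":0,"ay":0,"az":7,"grip":0.45},{"x":-28,"y":4,"z":0,"ax":0,"ay":0,"az":0,"grip":0.45},{"x":-27,"y":3,"z":0,"ax":0,"ay":0,"az":0,"grip":0.45},{"x":0,"y":0,"z":0,"ax":0,"ay":0,"az":7,"grip":0.45},{"x":0,"y":0,"z":0,"ax":0,"ay":0,"az":7,"grip":0.45},{"x":0,"y":0,"z":0,"ax":0,"ay":0,"az":7,"grip":0.45},{"x":0,"y":0,"z":0,"ax":0,"ay":0,"az":7,"grip":0.45},{"x":0,"y":0,"z":0,"ax":0,"ay":0,"az":7,"grip":0.45},{"x":0,"y":0,"z":0,"ax":0,"ay":0,"az":7,"grip":0.45},{"x":0,"y":0,"z":0,"ax":0,"ay":0,"az":7,"grip":0.45},{"x":0,"y":0,"z":0,"ax":0,"ay":0,"az":7,"grip":0.45},{"x":0,"y":0,"z":0,"ax":0,"ay":0,"az":7,"grip":0.45},{"x":0,"y":0,"z":0,"ax":0,"ay":0,"az":7,"grip":0.45},{"x":0,"y":0,"z":0,"ax":0,"ay":0,"az":7,"grip":0.45},{"x":0,"y":0,"z":0,"ax":0,"ay":0,"az":6,"grip":0.45}]'; python3 w.py
python3 - <<'E'
from h import *
for c in("top","side"):
    s=ctrl.snapshot(c);cv2.imwrite(f"pics/{c}3.png",cv2.resize(s["img"][100:320,180:480] if c=="top" else s["img"][130:320,220:480],None,fx=1.5,fy=1.5)[:,:,::-1])
a=cv2.imread("pics/top3.png");b=cv2.imread("pics/side3.png")
cv2.imwrite("pics/c3.png",np.hstack([cv2.resize(a,(400,300)),cv2.resize(b,(400,300))]))
E
```

```text
clock: 9.37
tcp_pos: [0.6434, -0.1003, 0.1124]
eef_rot: [2.09, 2.345, 0.003]
wrist_force: [0.1, -0.0, -0.3]
opening: 0.0514
grip_force: 0.0
t 9.37 rail xy mm -62.8 -77.9 z 112.4 tooly yaw rel rail deg -90.28 F [ 0.1 -0.  -0.3] open 0.05143571306083575
```

View pics/c3.png

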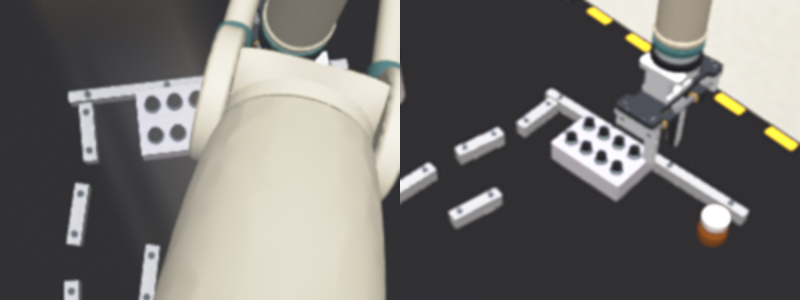

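The block is flush with the rail, roughly 65 mm from the stop, and the fingers are beyond its right end. Next I go down and push along the rail.

```bash
python3 -m handwheel '[{"x":0,"y":0,"z":30,"ax":0,"ay":0,"az":0,"grip":0.45},{"x":0,"y":0,"z":30,"ax":0,"ay":0,"az":0,"grip":0.45},{"x":0,"y":0,"z":25,"ax":0,"ay":0,"az":0,"grip":0.45},{"x":0,"y":0,"z":10,"ax":0,"ay":0,"az":0,"grip":0.45},{"x":0,"y":0,"z":5,"ax":0,"ay":0,"az":0,"grip":0.45},{"x":0,"y":0,"z":0,"ax":0,"ay":0,"az":0,"grip":0.45}]'; python3 w.py
python3 -m handwheel '[{"x":4,"y":0,"z":0,"ax":0,"ay":0,"az":0,"grip":0.45},{"x":4,"y":0,"z":0,"ax":0,"ay":0,"az":0,"grip":0.45},{"x":4,"y":0,"z":0,"ax":0,"ay":0,"az":0,"grip":0.45},{"x":4,"y":0,"z":0,"ax":0,"ay":0,"az":0,"grip":0.45},{"x":4,"y":0,"z":0,"ax":0,"ay":0,"az":0,"grip":0.45},{"x":4,"y":0,"z":0,"ax":0,"ay":0,"az":0,"grip":0.45},{"x":4,"y":0,"z":0,"ax":0,"ay":0,"az":0,"grip":0.45},{"x":4,"y":0,"z":0,"ax":0,"ay":0,"az":0,"grip":0.45},{"x":4,"y":0,"z":0,"ax":0,"ay":0,"az":0,"grip":0.45},{"x":4,"y":0,"z":0,"ax":0,"ay":0,"az":0,"grip":0.45},{"x":4,"y":0,"z":0,"ax":0,"ay":0,"az":0,"grip":0.45},{"x":4,"y":0,"z":0,"ax":0,"ay":0,"az":0,"grip":0.45}]'; python3 w.py
```

```text
clock: 9.97
tcp_pos: [0.6427, -0.1018, 0.0118]
eef_rot: [-2.083, -2.351, 0.0]
wrist_force: [-0.6, -0.3, 0.2]
opening: 0.0515
grip_force: 0.0
t 9.97 rail xy mm -63.7 -79.2 z 11.8 tooly yaw rel rail deg -89.95 F [-0.6 -0.2  0.2] open 0.051471786825800024
clock: 10.97
tcp_pos: [0.6371, -0.0556, 0.0125]
eef_rot: [2.084, 2.349, -0.002]
wrist_force: [-0.6, -5.1, -0.4]
opening: 0.052
grip_force: 2.3
t 10.97 rail xy mm -63.8 -32.7 z 12.5 tooly yaw rel rail deg -90.02 F [-1.2 -5.  -0.4] open 0.05204846920866165
```

```bash
python3 -m handwheel '[{"x":4,"y":0,"z":0,"ax":0,"ay":0,"az":0,"grip":0.45},{"x":4,"y":0,"z":0,"ax":0,"ay":0,"az":0,"grip":0.45},{"x":4,"y":0,"z":0,"ax":0,"ay":0,"az":0,"grip":0.45},{"x":4,"y":0,"z":0,"ax":0,"ay":0,"az":0,"grip":0.45},{"x":4,"y":0,"z":0,"ax":0,"ay":0,"az":0,"grip":0.45},{"x":4,"y":0,"z":0,"ax":0,"ay":0,"az":0,"grip":0.45},{"x":4,"y":0,"z":0,"ax":0,"ay":0,"az":0,"grip":0.45},{"x":4,"y":0,"z":0,"ax":0,"ay":0,"az":0,"grip":0.45},{"x":4,"y":0,"z":0,"ax":0,"ay":0,"az":0,"grip":0.45},{"x":4,"y":0,"z":0,"ax":0,"ay":0,"az":0,"grip":0.45},{"x":4,"y":0,"z":0,"ax":0,"ay":0,"az":0,"grip":0.45},{"x":3,"y":0,"z":0,"ax":0,"ay":0,"az":0,"grip":0.45}]'; python3 w.py
python3 -m handwheel '[{"x":2,"y":0,"z":0,"ax":0,"ay":0,"az":0,"grip":0.45},{"x":2,"y":0,"z":0,"ax":0,"ay":0,"az":0,"grip":0.45},{"x":2,"y":0,"z":0,"ax":0,"ay":0,"az":0,"grip":0.45}]'; python3 w.py
python3 -m handwheel '[{"x":1,"y":0,"z":0,"ax":0,"ay":0,"az":0,"grip":0.45},{"x":1,"y":0,"z":0,"ax":0,"ay":0,"az":0,"grip":0.45},{"x":1,"y":0,"z":0,"ax":0,"ay":0,"az":0,"grip":0.45}]'; python3 w.py
```

```text
clock: 11.97
tcp_pos: [0.6313, -0.0077, 0.0125]
eef_rot: [-2.085, -2.35, 0.0]
wrist_force: [-0.3, -4.8, 0.3]
opening: 0.0516
grip_force: 2.6
t 11.97 rail xy mm -63.8 15.5 z 12.5 tooly yaw rel rail deg -90.03 F [-0.9 -4.8  0.3] open 0.051568971220901635
clock: 12.22
tcp_pos: [0.6306, -0.0022, 0.0125]
eef_rot: [-2.085, -2.35, 0.001]
wrist_force: [-0.5, -3.8, 1.7]
opening: 0.0517
grip_force: 2.4
t 12.22 rail xy mm -63.8 21.1 z 12.5 tooly yaw rel rail deg -90.03 F [-1.  -3.8  1.7] open 0.051749316262236576
clock: 12.47
tcp_pos: [0.6303, 0.0006, 0.0125]
eef_rot: [2.085, 2.35, -0.001]
wrist_force: [-0.7, -6.1, 1.0]
opening: 0.0514
grip_force: 2.7
t 12.47 rail xy mm -63.8 23.9 z 12.5 tooly yaw rel rail deg -90.04 F [-1.4 -6.   1. ] open 0.051376906598492866
```

```bash
python3 -m handwheel '[{"x":1,"y":0,"z":0,"ax":0,"ay":0,"az":0,"grip":0.45},{"x":1,"y":0,"z":0,"ax":0,"ay":0,"az":0,"grip":0.45},{"x":1,"y":0,"z":0,"ax":0,"ay":0,"az":0,"grip":0.45}]'; python3 w.py
python3 -m handwheel '[{"x":1,"y":0,"z":0,"ax":0,"ay":0,"az":0,"grip":0.45},{"x":1,"y":0,"z":0,"ax":0,"ay":0,"az":0,"grip":0.45},{"x":1,"y":0,"z":0,"ax":0,"ay":0,"az":0,"grip":0.45}]'; python3 w.py
```

```text
clock: 12.72
tcp_pos: [0.63, 0.0028, 0.0125]
eef_rot: [2.084, 2.35, -0.002]
wrist_force: [-0.2, -9.0, 0.0]
opening: 0.0517
grip_force: 4.5
t 12.72 rail xy mm -63.8 26.1 z 12.5 tooly yaw rel rail deg -90.0 F [-1.3 -8.9  0. ] open 0.05172866359827521
clock: 12.97
tcp_pos: [0.6301, 0.0028, 0.0125]
eef_rot: [2.08, 2.348, -0.007]
wrist_force: [-0.7, -17.0, -0.6]
opening: 0.0517
grip_force: 8.1
t 12.97 rail xy mm -63.7 26.1 z 12.5 tooly yaw rel rail deg -89.94 F [ -2.7 -16.8  -0.6] open 0.05166775910103433
```

```bash
python3 -m handwheel '[{"x":1,"y":0,"z":0,"ax":0,"ay":0,"az":0,"grip":0.45},{"x":1,"y":0,"z":0,"ax":0,"ay":0,"az":0,"grip":0.45},{"x":1,"y":0,"z":0,"ax":0,"ay":0,"az":0,"grip":0.45},{"x":0,"y":0,"z":0,"ax":0,"ay":0,"az":0,"grip":0.45}]'; python3 w.py
python3 -m handwheel '[{"x":-5,"y":0,"z":0,"ax":0,"ay":0,"az":0,"grip":0.45},{"x":-10,"y":0,"z":0,"ax":0,"ay":0,"az":0,"grip":0.45},{"x":-20,"y":0,"z":0,"ax":0,"ay":0,"az":0,"grip":0.45},{"x":-5,"y":0,"z":-20,"ax":0,"ay":0,"az":0,"grip":0.45},{"x":0,"y":0,"z":-40,"ax":0,"ay":0,"az":0,"grip":0.45},{"x":0,"y":0,"z":-40,"ax":0,"ay":0,"az":0,"grip":0.45},{"x":0,"y":-30,"z":-10,"ax":0,"ay":0,"az":0,"grip":0.45},{"x":0,"y":-30,"z":0,"ax":0,"ay":0,"az":0,"grip":0.45},{"x":0,"y":-35,"z":0,"ax":0,"ay":0,"az":0,"grip":0.45}]'; python3 w.py
python3 - <<'E'
from h import *
for c in("top","side"):
    s=ctrl.snapshot(c);cv2.imwrite(f"pics/{c}4.png",cv2.resize(s["img"][120:270,200:400] if c=="top" else s["img"][150:300,260:460],(400,300),interpolation=cv2.INTER_CUBIC)[:,:,::-1])
cv2.imwrite("pics/c4.png",np.hstack([cv2.imread("pics/top4.png"),cv2.imread("pics/side4.png")]))
E
```

```text
clock: 13.3
tcp_pos: [0.6301, 0.0027, 0.0126]
eef_rot: [2.077, 2.346, -0.012]
wrist_force: [0.4, -20.9, -1.0]
opening: 0.0517
grip_force: 10.6
t 13.3 rail xy mm -63.7 26.1 z 12.6 tooly yaw rel rail deg -89.9 F [ -2.1 -20.8  -1. ] open 0.05173002749033924
clock: 14.05
tcp_pos: [0.5409, -0.04, 0.1237]
eef_rot: [2.084, 2.348, 0.008]
wrist_force: [-0.6, -0.5, 0.3]
opening: 0.0516
grip_force: 0.0
t 14.05 rail xy mm -157.4 -5.7 z 123.7 tooly yaw rel rail deg -90.06 F [-0.6 -0.4  0.3] open 0.05159512654479525
```

View pics/c4.png

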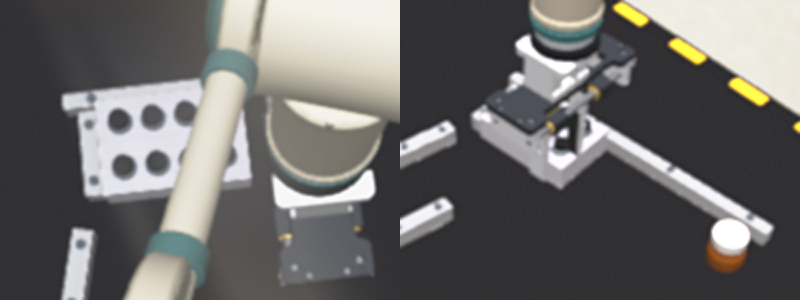

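The block sits in the corner: in the left crop its edges meet the stop near (97,150) and the rail near (150,92). I'll press it lightly against the rail once more to be sure.

```bash
python3 -m handwheel '[{"x":29,"y":0,"z":0,"ax":0,"ay":0,"az":0,"grip":0},{"x":29,"y":0,"z":0,"ax":0,"ay":0,"az":0,"grip":0},{"x":29,"y":0,"z":0,"ax":0,"ay":0,"az":0,"grip":0},{"x":26,"y":0,"z":0,"ax":0,"ay":0,"az":0,"grip":0},{"x":0,"y":0,"z":0,"ax":0,"ay":0,"az":-7,"grip":0},{"x":0,"y":0,"z":0,"ax":0,"ay":0,"az":-7,"grip":0},{"x":0,"y":0,"z":0,"ax":0,"ay":0,"az":-7,"grip":0},{"x":0,"y":0,"z":0,"ax":0,"ay":0,"az":-7,"grip":0},{"x":0,"y":0,"z":0,"ax":0,"ay":0,"az":-7,"grip":0},{"x":0,"y":0,"z":0,"ax":0,"ay":0,"az":-7,"grip":0},{"x":0,"y":0,"z":0,"ax":0,"ay":0,"az":-7,"grip":0},{"x":0,"y":0,"z":0,"ax":0,"ay":0,"az":-7,"grip":0},{"x":0,"y":0,"z":0,"ax":0,"ay":0,"az":-7,"grip":0},{"x":0,"y":0,"z":0,"ax":0,"ay":0,"az":-7,"grip":0},{"x":0,"y":0,"z":0,"ax":0,"ay":0,"az":-7,"grip":0},{"x":0,"y":0,"z":0,"ax":0,"ay":0,"az":-7,"grip":0},{"x":0,"y":0,"z":0,"ax":0,"ay":0,"az":-6,"grip":0},{"x":0,"y":0,"z":0,"ax":0,"ay":0,"az":0,"grip":0}]'; python3 w.py
```

```text
clock: 15.65
tcp_pos: [0.527, 0.0722, 0.1224]
eef_rot: [-0.189, 3.135, 0.004]
wrist_force: [0.0, 0.2, 0.1]
opening: 0.094
grip_force: 0.0
t 15.65 rail xy mm -157.8 107.4 z 122.4 tooly yaw rel rail deg 0.03 F [0.  0.2 0.1] open 0.09399353328247154
```

```bash
python3 -m handwheel '[{"x":0,"y":0,"z":30,"ax":0,"ay":0,"az":0,"grip":0},{"x":0,"y":0,"z":30,"ax":0,"ay":0,"az":0,"grip":0},{"x":0,"y":0,"z":30,"ax":0,"ay":0,"az":0,"grip":0},{"x":0,"y":0,"z":14,"ax":0,"ay":0,"az":0,"grip":0},{"x":0,"y":0,"z":6,"ax":0,"ay":0,"az":0,"grip":0},{"x":-6,"y":0,"z":0,"ax":0,"ay":0,"az":0,"grip":0},{"x":-8,"y":0,"z":0,"ax":0,"ay":0,"az":0,"grip":0},{"x":-8,"y":0,"z":0,"ax":0,"ay":0,"az":0,"grip":0},{"x":-6,"y":0,"z":0,"ax":0,"ay":0,"az":0,"grip":0},{"x":-3,"y":0,"z":0,"ax":0,"ay":0,"az":0,"grip":0},{"x":-2,"y":0,"z":0,"ax":0,"ay":0,"az":0,"grip":0}]'; python3 w.py
python3 -m handwheel '[{"x":-1,"y":0,"z":0,"ax":0,"ay":0,"az":0,"grip":0},{"x":-1,"y":0,"z":0,"ax":0,"ay":0,"az":0,"grip":0},{"x":-1,"y":0,"z":0,"ax":0,"ay":0,"az":0,"grip":0},{"x":-1,"y":0,"z":0,"ax":0,"ay":0,"az":0,"grip":0},{"x":-1,"y":0,"z":0,"ax":0,"ay":0,"az":0,"grip":0},{"x":-1,"y":0,"z":0,"ax":0,"ay":0,"az":0,"grip":0},{"x":-1,"y":0,"z":0,"ax":0,"ay":0,"az":0,"grip":0},{"x":-1,"y":0,"z":0,"ax":0,"ay":0,"az":0,"grip":0}]'; python3 w.py
```

```text
clock: 16.57
tcp_pos: [0.5606, 0.0749, 0.0132]
eef_rot: [-0.187, 3.134, 0.0]
wrist_force: [-0.3, 0.5, 0.4]
opening: 0.0942
grip_force: 0.0
t 16.57 rail xy mm -124.1 106.1 z 13.2 tooly yaw rel rail deg -0.06 F [-0.2  0.5  0.4] open 0.09423944079873825
clock: 17.23
tcp_pos: [0.5657, 0.0757, 0.0123]
eef_rot: [0.188, -3.133, 0.0]
wrist_force: [-4.5, -0.7, 3.0]
opening: 0.0944
grip_force: 1.9
t 17.23 rail xy mm -118.9 106.2 z 12.3 tooly yaw rel rail deg -0.01 F [-4.5 -0.1  3. ] open 0.09437671372699541
```

```bash
python3 -m handwheel '[{"x":-2,"y":0,"z":0,"ax":0,"ay":0,"az":0,"grip":0},{"x":-2,"y":0,"z":0,"ax":0,"ay":0,"az":0,"grip":0},{"x":-2,"y":0,"z":0,"ax":0,"ay":0,"az":0,"grip":0},{"x":0,"y":0,"z":0,"ax":0,"ay":0,"az":0,"grip":0}]'; python3 w.py
python3 -m handwheel '[{"x":5,"y":0,"z":0,"ax":0,"ay":0,"az":0,"grip":0},{"x":10,"y":0,"z":0,"ax":0,"ay":0,"az":0,"grip":0},{"x":18,"y":0,"z":0,"ax":0,"ay":0,"az":0,"grip":0},{"x":0,"y":0,"z":-25,"ax":0,"ay":0,"az":0,"grip":0},{"x":0,"y":0,"z":-40,"ax":0,"ay":0,"az":0,"grip":0},{"x":0,"y":0,"z":-40,"ax":0,"ay":0,"az":0,"grip":0},{"x":20,"y":-28,"z":-20,"ax":0,"ay":0,"az":0,"grip":0},{"x":20,"y":-35,"z":0,"ax":0,"ay":0,"az":0,"grip":0},{"x":20,"y":-35,"z":0,"ax":0,"ay":0,"az":0,"grip":0},{"x":20,"y":-35,"z":0,"ax":0,"ay":0,"az":0,"grip":0},{"x":20,"y":-35,"z":0,"ax":0,"ay":0,"az":0,"grip":0},{"x":20,"y":-35,"z":0,"ax":0,"ay":0,"az":0,"grip":0},{"x":20,"y":-35,"z":0,"ax":0,"ay":0,"az":0,"grip":0},{"x":20,"y":-35,"z":0,"ax":0,"ay":0,"az":0,"grip":0},{"x":0,"y":0,"z":0,"ax":0,"ay":0,"az":0,"grip":0}]'; python3 w.py
python3 - <<'E'
from h import *
for c in("top","side"):
    V=mask(c,"block",[.626,.087,.04])
    s=V[0];cv2.imwrite(f"pics/{c}5.png",cv2.resize(s["img"][120:270,200:400] if c=="top" else s["img"][150:300,260:460],(400,300),interpolation=cv2.INTER_CUBIC)[:,:,::-1])
    if c=="top":cv2.imwrite("pics/full5.png",s["img"][:,:,::-1])
    p,f=fit([V],(.626,.087,.12),D["block"]);d=p[:2]-[.6965,-.0155];k,q=np.cos(.12),np.sin(.12)
    print(c,1e3*(k*d[0]+q*d[1]),1e3*(-q*d[0]+k*d[1]),np.degrees(p[2]-.12),f)
cv2.imwrite("pics/c5.png",np.hstack([cv2.imread("pics/top5.png"),cv2.imread("pics/side5.png")]))
E
```

```text
clock: 17.57
tcp_pos: [0.5655, 0.0758, 0.0118]
eef_rot: [0.188, -3.121, 0.001]
wrist_force: [-12.4, -2.6, 9.6]
opening: 0.0938
grip_force: 6.3
t 17.57 rail xy mm -119.1 106.3 z 11.8 tooly yaw rel rail deg 0.02 F [-12.6  -1.1   9.6] open 0.09377714072289474
clock: 18.82
tcp_pos: [0.4121, -0.2242, 0.1378]
eef_rot: [-0.177, 3.136, -0.008]
wrist_force: [0.1, 0.5, -0.0]
opening: 0.0939
grip_force: 0.0
t 18.82 rail xy mm -307.3 -173.1 z 137.8 tooly yaw rel rail deg -0.43 F [ 0.2  0.4 -0. ] open 0.09386308801931846
top -59.317398099427486 108.97556297387787 0.25829248462964727 0.04958124315427448
side -45.688703300498155 147.35562776230807 -54.67428076084848 0.38640946008998145
```

View pics/c5.png

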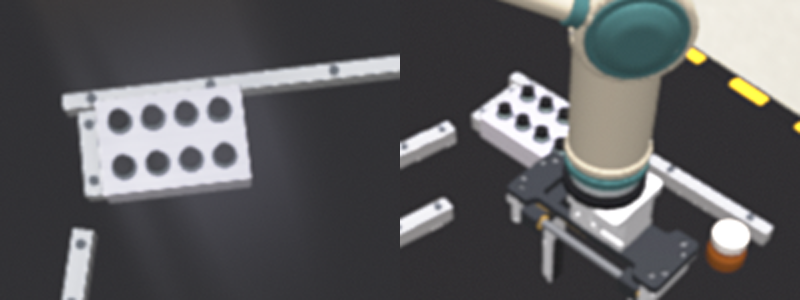

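View pics/full5.png

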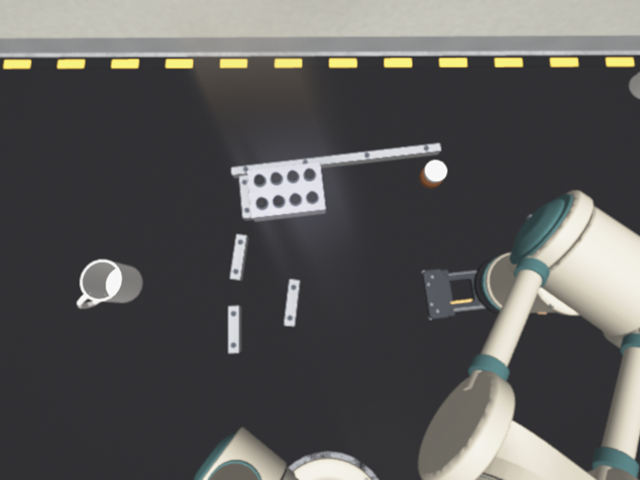

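The block is seated at pixel (284,190), within about 1 mm of the corner and 0.3° of the rail. The jar and beaker have not moved, and the arm is clear.

```bash
python3 -c "
from cell import ctrl
print(ctrl.hand_in())"
```

```text
the job is handed in; nothing more can be done
None
```

The block was pushed into the corner between the rail and the left-hand stop and handed in at about 19 s. The last top picture puts it about 1 mm from the ideal corner position and 0.3° off the rail, with the arm clear. No verdict came back.

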